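# Clear the ramekin out of the filter bin, stow the filter, shut the lid

## Robot

A 7-joint arm with a two-finger parallel gripper is mounted at the origin on the work surface. World frame = base frame: x ahead of the robot, y to its left, z up, the work surface at z = 0. Lengths are in mm, angles in rad, forces in N, time in s.
With the tool pointing down it reaches from about 350 to 900 mm from the base axis. Payload 19.9 kg.
Tool frame: the origin (TCP) lies between the finger pads; the fingertips stand 22 mm ahead of it and the grasp point (between the pads) lies 3 mm ahead of it; z points along the fingers, y is the direction in which the jaws open and shut (so a half turn about z gives the same grasp; the last joint's range is limited). The gripper opens to 94 mm and grips with 3 to 60 N. Pads are 16 mm wide; open, the fingers measure 119 mm over their backs; the gripper's body (75 mm by 177 mm) begins 78 mm behind the grasp point.
Start: joints at [1.232, 0.417, -0.01, 1.614, 0.005, 1.111, -0.053], TCP at [183.379, -597.47, 203.525] pointing down, gripper open.
Joint ranges: [-2.81, 2.81], [-0.39, 2.02], [-1.27, 1.25], [0.06, 2.57], [-1.19, 4.33], [0.19, 2], [-2.82, 2.82]. Speed limits (rad/s): [1.89, 1.89, 2.39, 2.39, 3.01, 3.01, 3.01].

## Interface

Orientations are given as a unit quaternion [w, x, y, z].
In Python, from cell import sense, imaging, arm gives the robot as it stands.
- The arm moves only by the shell command python3 -m handwheel 'ROWS'. ROWS is text: rows parted by semicolons, each of 7 numbers parted by spaces: the shift along the world's x, y, z as a fraction of full scale, then the turn, a rotation vector about the world's x, y, z as a fraction of full scale, then the finger opening in mm, from 0 to 94. A call has 1 to 8 rows; each row is the pose to reach, as a shift and turn from the pose commanded when the call began; what a row does not reach only later rows make up. Full scale, the value 1, is 0.3 m for a shift and 90 degrees for a turn. A row lasts 1/10 s, in which the tool goes at most 50 mm and 8.59 degrees, less where a joint would pass 70% of its speed; a pose out of reach is approached as far as the arm can. A call with a number of a shift or a turn outside -1 to 1 is refused whole. A call with a gripper value outside its range is refused whole. The fingers move at their own pace and stop on an object; the grip force is fixed at half the most. Time passes only in rows, so rows that repeat a pose let the fingers close. It gives the time, the measured TCP pose, the force and the opening at its end, in the units of the state.
- sense(): the state, without advancing time (a new reading comes with each control period).
- imaging.get_image(name): name is "scene" or "top" or "wrist"; returns the picture (400x640x3 uint8, red, green, blue); there is no depth.
- imaging.get_calibration(name): a dict with "K" (3x3 intrinsics, pixels), "position" and "rotation" of the camera in the world. Camera axes: x right, y up, looking along -z (the intrinsics and any distortion apply to the point x, -y, -z); pixel columns grow to the right and rows downward; lengths in mm; the calibration is good to about 2 mm. A picture is of the moment at which its call begins: read the wrist's pose just before it. get_calibration takes no time and is no camera call; for the wrist camera it gives the pose at the moment of the call.
- arm.finish_job(): hands the job in, once; it reports no verdict.
The state is a dict: "time_s": time; "joint_positions": joint angles; "dq": joint speeds; "effort": joint torques, N m; "eef_pos": TCP position; "ee_rot": TCP orientation; "ft_force": force on the tool from outside, world axes, zero at the start; "ft_torque": the same for the moment, N m; "gripper_width": finger opening in mm.
Only numpy, scipy, OpenCV 4.12 (cv2) and the standard library are available. Lean on these libraries where they do the work, as an engineer would, in place of code of your own. Each camera call takes 0.05 s, during which the arm holds its last target. There are 200 camera calls.

## Task

Someone has left a ramekin in one of the two compartments of the filter bin: lift it out and stand it upright, wholly on the square cork mat. Then stand the loose cone filter, wide rim down, on the floor of the compartment you cleared, so that each compartment holds one upright filter, and swing the blue lid fully shut. Set the ramekin and the filter down rather than dropping them, never tip the ramekin over, and leave the other things on the bench where they are.

Things in the scene. Friction and masses are not known exactly. Their poses are not given: they have to be found in the camera images.
- bin: Grey plastic bin fixed to the bench: 150 mm (x) by 290 mm (y), 85 mm high, walls and floor 5 mm, split by a wall (5 mm thick, 73 mm high) at y = 0 into two compartments of 140 (x) by 137 mm (y). Origin: centre of its underside, z up, +x away from the robot. The lid is hinged on its far (+x) upper edge.
- bay_a (a point): Centre of the floor (upper face, 5 mm above the bench) of the bin's +y compartment.
- bay_b (a point): Centre of the floor (upper face, 5 mm above the bench) of the bin's -y compartment.
- lid (a joint): Angle of the blue lid in rad: 0 = shut flat on the bin, about 1.57 = upright, 2.2 = fully open, leaning away from the robot. The hinge is stiff: the lid stays where it is left. Starts open at 1.8 to 2.1.
- lid_hinge (a point): Middle of the lid's hinge axis, which runs along the bin's y: 75 mm in +x from the bin's centre, 85 mm above the bench. The lid is a blue plate 152 mm from hinge to free edge, 294 mm wide, 8 mm thick plus a 3 mm raised panel on its outer face, with a steel spring clip at the middle of its free edge.
- lid_edge (a point): Point on the lid's outer face at the middle of its free edge, 150 mm from the hinge axis (the top of the lid while it stands open). The outer face looks up when shut and away from the robot when open.
- ramekin: White ceramic ramekin, straight fluted sides, 64 mm outer diameter, 55 mm high, wall 5 mm, open top, about 200 g. Origin: centre of its underside, z up. Starts upright in the compartment that has no filter.
- cork_mat: Square cork mat 150 by 150 mm, 5 mm thick, fixed on the bench to one side of the bin. Origin: centre of its underside; its x and y run along its sides.
- round_pad: Round black rubber pad, 120 mm diameter, 5 mm thick, fixed on the bench to the other side of the bin; the loose filter starts on it. Origin: centre of its underside.
- filter_1: One of two identical steel cone filters: round rim 84 mm across, 8 mm thick at the bottom; cone from 70 mm across above it to 38 mm at 40 mm up; straight white plastic cap 36 mm across from 40 to 72 mm height (grip it there). 120 g. Origin: centre of the underside, z up. One starts in a bin compartment, the other on the round pad; which is which varies.
- filter_2: One of two identical steel cone filters: round rim 84 mm across, 8 mm thick at the bottom; cone from 70 mm across above it to 38 mm at 40 mm up; straight white plastic cap 36 mm across from 40 to 72 mm height (grip it there). 120 g. Origin: centre of the underside, z up. One starts in a bin compartment, the other on the round pad; which is which varies.
- rod: Bystander, to be left where it is: steel rod 160 mm long, 16 mm thick, with two 20 mm square collars, lying behind a mat. Origin: centre, underside; x along the rod.
- scrubber: Bystander, to be left where it is: beech toothbrush-style scrubber, 180 mm long, 22 mm wide, 22 mm high, lying between robot and bin. Origin: centre, underside; x towards its head.
- jar: Bystander, to be left where it is: closed jar, 72 mm diameter, 90 mm high. Origin: centre of the underside.
- bottle: Bystander, to be left where it is: white plastic bottle, 68 mm diameter, 190 mm high, behind the bin. Origin: centre of the underside.
- mug: Bystander, to be left where it is: white mug, 80 mm diameter, 90 mm high, behind the bin. Origin: centre of the underside.
- tin: Bystander, to be left where it is: closed tin, 76 mm diameter, 100 mm high, to the right. Origin: centre of the underside.
- dustbrush: Bystander, to be left where it is: hand brush 200 mm long, lying to the left. Origin: its underside, middle; x along the brush.

How it is judged:
By the outcome, as a careful person would: the job done as asked, in the order asked, and still so for the second after the job is handed in, with the robot touching nothing.
It also fails if it takes over 72 s, if anything falls off the work surface, if the arm or the gripper's body presses on something with over 40 N, if the wrist force passes 120 N, or if a joint passes its speed limit or range.

## Working session

There is one attempt and no reset: what is moved stays moved. The work goes in short steps, Python scripts to look and compute and a shell command to move; the robot and the scene stay as the last step left them, time stands still between calls to the robot, and variables do not carry over. Pictures are saved under pics/ and viewed, about 8 in all and at most 12, crops included, and the job is handed in when it is done.

```bash
ls; mkdir -p pics; python3 - <<'E'
from cell import sense, imaging
import cv2,numpy as np
s=sense(); print(s['time_s'],s['eef_pos'],s['ee_rot'],s['gripper_width'])
for n in("scene","top"):
    im=imaging.get_image(n); cv2.imwrite(f'pics/{n}0.png',im[...,::-1]); c=imaging.get_calibration(n); print(n,c)
E
```

```text
pics
0.0 [ 183.25801165 -597.12910112  202.93077064] [-5.88024460e-04  9.88933373e-01  1.48359082e-01 -1.42281333e-04] 93.83911477722079
scene {'K': array([[503.75342255,   0.        , 321.6499544 ],
       [  0.        , 503.75342255, 196.01006208],
       [  0.        ,   0.        ,   1.        ]]), 'position': array([1223.46391753,  445.38039145, 1402.85682893]), 'rotation': array([0.45034191, 0.12486583, 0.24232079, 0.85022428])}
top {'K': array([[476.98029862,   0.        , 320.46999964],
       [  0.        , 476.98029862, 202.80745477],
       [  0.        ,   0.        ,   1.        ]]), 'position': array([2.61161175e+02, 1.81165977e+00, 1.86488522e+03]), 'rotation': array([ 0.7046129 ,  0.06521622, -0.06115732, -0.70393699])}
```

View pics/scene0.png

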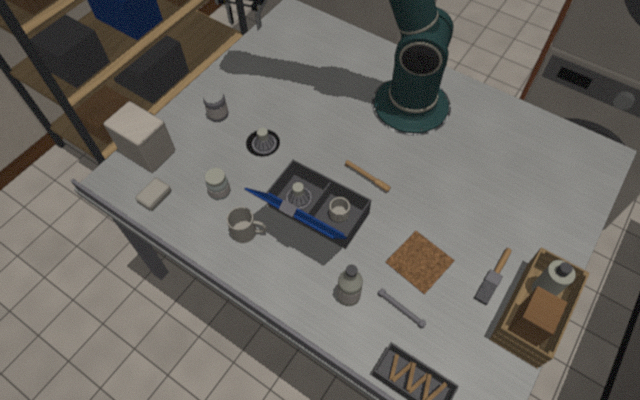

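View pics/top0.png

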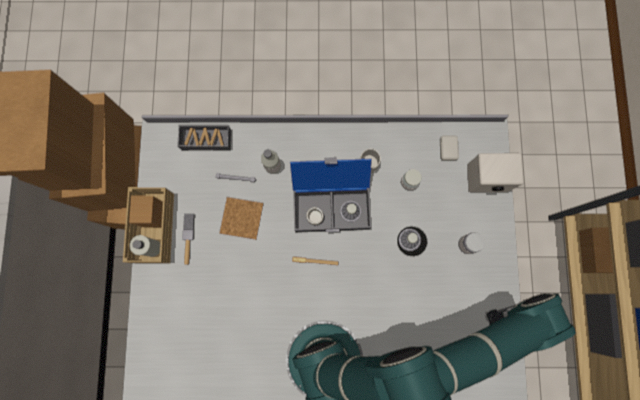

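Both views show the same layout. In the top view the ramekin is in the +y compartment (315,216), the loose filter is on the pad (411,240), the mat is at (242,218) and the lid is open at (330,175). Next I measure these.

```bash
cat > h.py <<'E'
import numpy as np, cv2
from cell import sense, imaging
from scipy.spatial.transform import Rotation as R
def cal(n):
    c=imaging.get_calibration(n); q=c['rotation']
    return c['K'],np.array(c['position']),R.from_quat([q[1],q[2],q[3],q[0]]).as_matrix()
def ray(c,u,v,z):
    K,p,M=c; d=np.linalg.inv(K)@[u,v,1]; d=M@(d*[1,-1,-1]); return p+d*(z-p[2])/d[2]
def proj(c,P):
    K,p,M=c; q=M.T@(np.array(P,float)-p)*[1,-1,-1]; q=K@q; return q[:2]/q[2]
E
python3 - <<'E'
from h import *
im=cv2.imread('pics/top0.png'); c=cal('top')
hsv=cv2.cvtColor(im,cv2.COLOR_BGR2HSV)
def rect(mask,box,z,name):
    m=np.zeros_like(mask); x0,y0,x1,y1=box; m[y0:y1,x0:x1]=mask[y0:y1,x0:x1]
    cs,_=cv2.findContours(m,cv2.RETR_EXTERNAL,cv2.CHAIN_APPROX_NONE); k=max(cs,key=cv2.contourArea)
    pts=np.array([ray(c,*p,z)[:2] for p in k[:,0]]).astype(np.float32)
    print(name,cv2.contourArea(k),cv2.minAreaRect(pts),cv2.minEnclosingCircle(pts))
H,S,V=cv2.split(hsv)
rect(((S>90)&(H<25)).astype(np.uint8),(210,185,275,250),5,'mat')
rect((V<60).astype(np.uint8),(390,220,435,262),5,'pad')
rect(((V<110)&((H<100)|(S<120))).astype(np.uint8),(285,188,380,238),85,'bin')
rect(((V>130)).astype(np.uint8),(300,200,330,228),60,'ramekin')
rect(((V>150)).astype(np.uint8),(402,230,422,250),77,'cap')
rect(((H>100)&(S>150)).astype(np.uint8),(280,150,380,200),85,'lid')
for n in ('top','scene'):
    i=cv2.imread(f'pics/{n}0.png')
a=cv2.resize(im[145:275,210:440],None,fx=3.4,fy=3.4,interpolation=cv2.INTER_CUBIC); cv2.imwrite('pics/c1.png',cv2.convertScaleAbs(a,alpha=1.3))
E
```

```text
mat 1254.5 ((537.7877197265625, 326.10418701171875), (145.037353515625, 143.5254364013672), 80.60928344726562) ((538.8687744140625, 325.737548828125), 99.63179779052734)
pad 171.0 ((442.2775573730469, -349.0199890136719), (96.71935272216797, 110.3804702758789), 50.97502517700195) ((446.539794921875, -343.36322021484375), 56.080528259277344)
bin 618.5 ((553.561279296875, -32.665740966796875), (158.6564178466797, 289.0347900390625), 3.175929069519043) ((558.0606079101562, -32.41609191894531), 162.6414794921875)
ramekin 217.0 ((542.2503051757812, 37.19269561767578), (65.85668182373047, 61.324066162109375), 0.05122629925608635) ((541.2510986328125, 37.02552795410156), 33.928375244140625)
cap 56.0 ((452.3474426269531, -333.4842224121094), (31.371498107910156, 32.47132873535156), 44.273719787597656) ((452.4934387207031, -332.363525390625), 17.26591682434082)
lid 2144.0 ((688.6424560546875, -28.540679931640625), (120.27001190185547, 305.2662048339844), 2.8564465045928955) ((706.0590209960938, -27.625638961791992), 157.14166259765625)
```

View pics/c1.png

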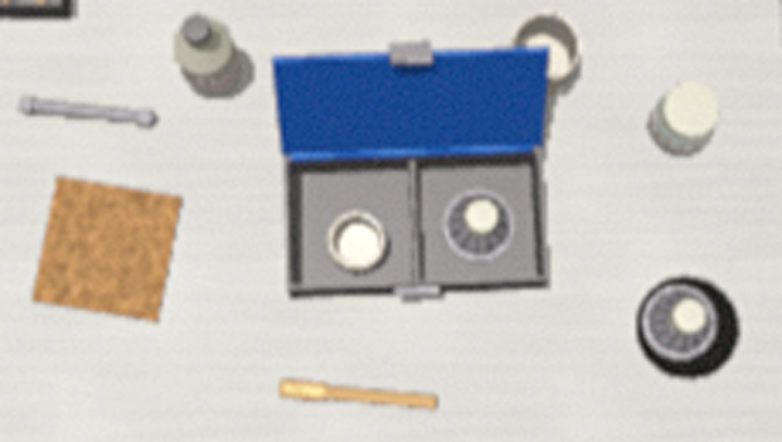

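The crop shows the mat square, the ramekin near the front of bay A, a filter in bay B and the bin yawed about 3°. I'll move toward the ramekin with the jaws along the bin's y.

```bash
python3 -m handwheel '0.5 1 0.1 0 0 -0.16 94;0.5 1 0.1 0 0 -0.16 94;0.5 1 0.1 0 0 -0.16 94;0.5 1 0.1 0 0 -0.16 94;0.5 1 0.1 0 0 -0.16 94;0.5 1 0.1 0 0 -0.16 94;0.5 1 0.1 0 0 -0.16 94;0.5 1 0.1 0 0 -0.16 94'
python3 -m handwheel '0.64 1 -0.1 0 0 0 94;0.64 1 -0.1 0 0 0 94;0.64 1 -0.1 0 0 0 94;0.64 1 -0.1 0 0 0 94;0.64 1 -0.1 0 0 0 94;0.64 1 -0.1 0 0 0 94;0.64 1 -0.1 0 0 0 94;0.64 1 -0.1 0 0 0 94'
```

```text
time_s: 0.9
eef_pos: [335.5, -293.7, 234.1]
ee_rot: [0.0, 1.0, 0.026, 0.0]
ft_force: [-0.0, -1.2, 0.1]
gripper_width: 94.3
time_s: 1.7
eef_pos: [526.9, 7.3, 202.7]
ee_rot: [-0.001, 1.0, 0.026, -0.0]
ft_force: [-0.1, -0.9, 0.8]
gripper_width: 93.8
```

```bash
python3 - <<'E'
from h import *
c=cal('wrist'); im=imaging.get_image('wrist')[...,::-1].copy(); t=imaging.get_image('top')[...,::-1]
cv2.imwrite('pics/w1.png',im)
np.savez('w1.npz',K=c[0],p=c[1],M=c[2]); print(c[1],proj(c,[542,37,60]),sense()['eef_pos'])
E
```

```text
[596.65515838   9.53308997 383.73908099] [294.67506267 173.52885895] [525.55074181   3.31806127 202.79299197]
```

View pics/w1.png

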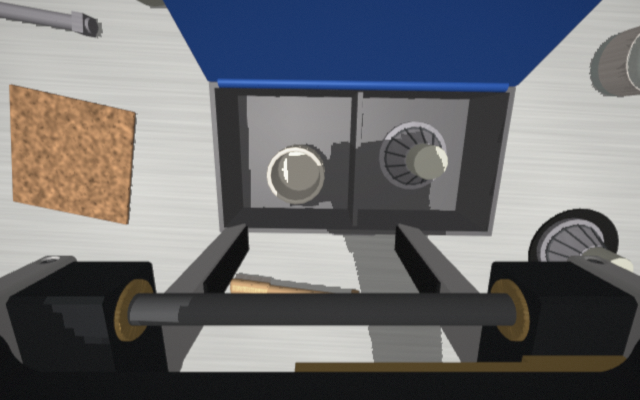

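Wrist view: ramekin rim centre at about (296,175), bin top corners at about (221,233), (491,236), (514,86) and (211,84), filter in bay B, mat at left.

```bash
python3 - <<'E'
from h import *
d=np.load('w1.npz'); c=(d['K'],d['p'],d['M'])
im=cv2.imread('pics/w1.png'); V=im.max(2)
for n,p,z in [('ram',(296,175),60),('nl',(221,232),85),('nr',(491,235),85),('fr',(514,86),85),('fl',(211,84),85),('div far',(358,92),78),('div near',(353,226),78),('m1',(10,85),5),('m2',(135,113),5),('m3',(129,224),5),('m4',(13,203),5)]:
    print(n,ray(c,*p,z)[:2].round(1))
m=(V>105).astype(np.uint8); m[:140]=0;m[212:]=0;m[:,:258]=0;m[:,335:]=0
cs,_=cv2.findContours(m,0,cv2.CHAIN_APPROX_NONE)
for k in cs:
    if cv2.contourArea(k)>300:
        print(cv2.contourArea(k),cv2.boundingRect(k),cv2.minEnclosingCircle(np.array([ray(c,*p,60)[:2] for p in k[:,0]],np.float32)))
E
```

```text
ram [540.4  35.5]
nl [479.3 111.5]
nr [ 490.8 -176. ]
fr [ 640.1 -169.2]
fl [627.4 116.2]
div far [628.1 -23.6]
div near [490.9 -29.3]
m1 [622.4 385.8]
m2 [597.5 239.1]
m3 [452.9 261.9]
m4 [474.3 412. ]
4140.0 (258, 140, 77, 69) ((540.99609375, 36.695091247558594), 56.49845504760742)
```

```bash
python3 -m handwheel '0.05 0.11 0 0 0 0 84;0.05 0.11 -0.15 0 0 0 84;0.05 0.11 -0.25 0 0 0 84;0.05 0.11 -0.35 0 0 0 84;0.05 0.11 -0.45 0 0 0 84;0.05 0.11 -0.53 0 0 0 84;0.05 0.11 -0.53 0 0 0 84;0.05 0.11 -0.53 0 0 0 84'
python3 -m handwheel '0 0 0 0 0 0 56;0 0 0 0 0 0 56;0 0 0 0 0 0 56;0 0 0 0 0 0 56;0 0 0 0 0 0 56;0 0 0 0 0 0 56;0 0 0 0 0 0 56;0 0 0 0 0 0 56'
```

```text
time_s: 2.6
eef_pos: [540.3, 34.2, 45.2]
ee_rot: [0.0, 1.0, 0.022, -0.0]
ft_force: [-0.2, -0.2, 0.8]
gripper_width: 84.0
time_s: 3.4
eef_pos: [541.0, 35.5, 45.5]
ee_rot: [0.0, 1.0, 0.023, 0.001]
ft_force: [-2.2, -0.7, 9.4]
gripper_width: 64.1
```

```bash
python3 -m handwheel '0 0 0.1 0 0 0 50;0 0 0.2 0 0 0 50;0 0 0.3 0 0 0 50;0 0 0.4 0 0 0 50;0 0 0.45 0 0 0 50;0 0 0.45 0 0 0 50;0 0 0.45 0 0 0 50;0 0 0.45 0 0 0 50'
python3 -m handwheel '-0.01 0.13 0 0 0 0 50;-0.01 0.28 0 0 0 0 50;-0.01 0.43 0 0 0 0 50;-0.01 0.58 0 0 0 0 50;-0.01 0.73 0 0 0 0 50;-0.01 0.86 0 0 0 0 50;-0.01 0.96 0 0 0 0 50;-0.01 0.96 0 0 0 0 50'
python3 -m handwheel '0 0 0 0 0 0 50;0 0 0 0 0 0 50;0 0 0 0 0 0 50;0 0 -0.1 0 0 0 50;0 0 -0.2 0 0 0 50;0 0 -0.3 0 0 0 50;0 0 -0.37 0 0 0 50;0 0 -0.37 0 0 0 50'
python3 - <<'E'
from h import *
im=imaging.get_image('wrist')[...,::-1]; cv2.imwrite('pics/w2.png',im); print(sense()['eef_pos'],sense()['gripper_width'])
E
```

```text
time_s: 4.2
eef_pos: [539.7, 35.4, 178.4]
ee_rot: [-0.0, 1.0, 0.023, -0.001]
ft_force: [-0.2, 0.1, -2.7]
gripper_width: 63.6
time_s: 5.0
eef_pos: [535.3, 328.1, 178.0]
ee_rot: [-0.001, 1.0, 0.026, -0.001]
ft_force: [-0.5, -0.1, -1.7]
gripper_width: 63.9
time_s: 5.8
eef_pos: [536.3, 321.7, 65.9]
ee_rot: [0.001, 1.0, 0.023, -0.002]
ft_force: [0.6, -0.5, -1.6]
gripper_width: 64.1
[537.15139798 322.54518401  67.92312978] 63.60833215669917
```

View pics/w2.png

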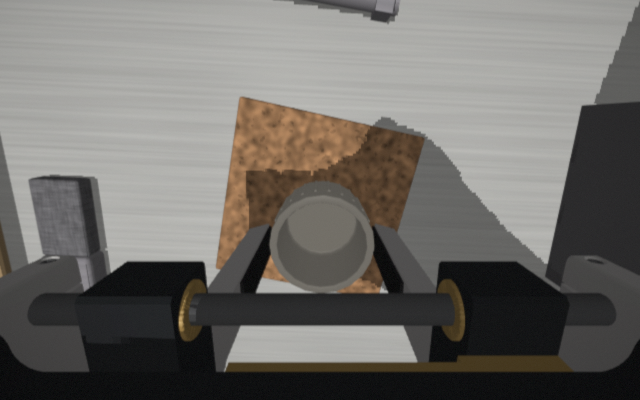

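The ramekin is held upright over the middle of the mat; rim centre is at (322,240) and the mat spans about (218–425, 97–290). Lowering slowly.

```bash
python3 -m handwheel '0 0 -0.02 0 0 0 50;0 0 -0.035 0 0 0 50;0 0 -0.05 0 0 0 50;0 0 -0.06 0 0 0 50;0 0 -0.068 0 0 0 50;0 0 -0.068 0 0 0 50;0 0 -0.068 0 0 0 50;0 0 -0.068 0 0 0 50'

```

```text
time_s: 6.65
eef_pos: [537.5, 323.6, 48.3]
ee_rot: [-0.0, 1.0, 0.023, 0.0]
ft_force: [-0.1, 0.4, -2.4]
gripper_width: 63.8
```

```bash
python3 -m handwheel '0 0 -0.004 0 0 0 50;0 0 -0.008 0 0 0 50;0 0 -0.01 0 0 0 50;0 0 -0.01 0 0 0 50;0 0 -0.01 0 0 0 50'

```

```text
time_s: 7.15
eef_pos: [537.4, 323.5, 45.6]
ee_rot: [0.0, 1.0, 0.023, 0.0]
ft_force: [-2.2, -3.4, 6.9]
gripper_width: 64.2
```

Contact. Release, rise and travel to the filter.

```bash
python3 -m handwheel '0 0 0 0 0 0 66;0 0 0 0 0 0 72;0 0 0 0 0 0 84;0 0 0 0 0 0 84;0 0 0.1 0 0 0 84;0 0 0.25 0 0 0 84;0 0 0.4 0 0 0 84;0 0 0.5 0 0 0 84'
python3 -m handwheel '0 0 0.1 0 0 0 84;-0.14 -0.15 0.2 0 0 0 84;-0.14 -0.3 0.2 0 0 0 84;-0.14 -0.45 0.2 0 0 0 84;-0.14 -0.6 0.2 0 0 0 84;-0.14 -0.75 0.2 0 0 0 84;-0.14 -0.9 0.2 0 0 0 84;-0.14 -1 0.2 0 0 0 84'
python3 -m handwheel '-0.14 -0.15 -0.1 0 0 0 84;-0.14 -0.3 -0.1 0 0 0 84;-0.14 -0.45 -0.1 0 0 0 84;-0.14 -0.6 -0.1 0 0 0 84;-0.14 -0.75 -0.1 0 0 0 84;-0.14 -0.9 -0.1 0 0 0 84;-0.14 -1 -0.1 0 0 0 84;-0.14 -1 -0.1 0 0 0 84'
python3 - <<'E'
from h import *
c=cal('wrist'); np.savez('w3.npz',K=c[0],p=c[1],M=c[2]);im=imaging.get_image('wrist')[...,::-1]; cv2.imwrite('pics/w3.png',im); print(sense()['eef_pos'],proj(c,[452,-333,77]))
cv2.imwrite('pics/top3.png',imaging.get_image('top')[...,::-1])
E
```

```text
time_s: 7.95
eef_pos: [537.8, 324.1, 198.3]
ee_rot: [-0.001, 1.0, 0.023, 0.001]
ft_force: [-0.6, 0.2, 0.2]
gripper_width: 84.2
time_s: 8.75
eef_pos: [495.1, 20.3, 255.3]
ee_rot: [0.0, 1.0, 0.022, 0.0]
ft_force: [0.2, 1.0, 0.1]
gripper_width: 84.2
time_s: 9.55
eef_pos: [452.4, -280.5, 224.7]
ee_rot: [0.0, 1.0, 0.021, -0.0]
ft_force: [-0.5, -0.1, -0.2]
gripper_width: 84.0
[ 452.88707725 -278.03595008  224.76851071] [367.09279218 189.53736349]
```

View pics/w3.png

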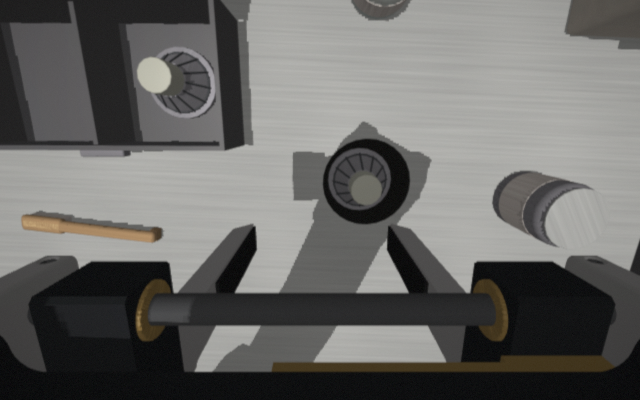

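Wrist view: cap at (366,190) matches the prediction (367,189.5). Descend and grip the cap.

```bash
python3 -m handwheel '0 -0.12 0 0 0 0 70;0 -0.183 -0.08 0 0 0 70;0 -0.183 -0.2 0 0 0 70;0 -0.183 -0.33 0 0 0 70;0 -0.183 -0.43 0 0 0 70;0 -0.183 -0.515 0 0 0 70;0 -0.183 -0.515 0 0 0 70;0 -0.183 -0.515 0 0 0 70'
python3 -m handwheel '0 0 0 0 0 0 40;0 0 0 0 0 0 30;0 0 0 0 0 0 25;0 0 0 0 0 0 25;0 0 0 0 0 0 25;0 0 0 0 0 0 25;0 0 0 0 0 0 25;0 0 0 0 0 0 25'
```

```text
time_s: 10.45
eef_pos: [453.9, -330.6, 71.4]
ee_rot: [-0.0, 1.0, 0.024, 0.0]
ft_force: [0.2, -0.2, 0.4]
gripper_width: 69.9
time_s: 11.25
eef_pos: [453.5, -331.6, 70.9]
ee_rot: [0.0, 1.0, 0.023, 0.0]
ft_force: [-1.3, 0.2, 5.4]
gripper_width: 34.3
```

```bash
python3 -m handwheel '0 0 0.08 0 0 0 25;0 0 0.2 0 0 0 25;0 0 0.33 0 0 0 25;0 0 0.43 0 0 0 25;0 0 0.45 0 0 0 25;0 0 0.45 0 0 0 25'
python3 -m handwheel '0.04 0.13 0 0 0 0 25;0.08 0.28 0 0 0 0 25;0.12 0.43 0 0 0 0 25;0.16 0.58 0 0 0 0 25;0.2 0.73 0 0 0 0 25;0.24 0.87 0 0 0 0 25;0.28 1 0 0 0 0 25;0.28 1 0 0 0 0 25'
python3 -m handwheel '0.03 0.12 0 0 0 0 25;0.06 0.23 0 0 0 0 25;0.06 0.23 0 0 0 0 25;0.06 0.23 0 0 0 0 25'
python3 - <<'E'
from h import *
c=cal('wrist'); np.savez('w4.npz',K=c[0],p=c[1],M=c[2]);im=imaging.get_image('wrist')[...,::-1]; cv2.imwrite('pics/w4.png',im); print(sense()['eef_pos'],sense()['gripper_width'])
cv2.imwrite('pics/scene4.png',imaging.get_image('scene')[...,::-1])
E
```

```text
time_s: 11.85
eef_pos: [453.5, -331.5, 206.0]
ee_rot: [0.0, 1.0, 0.023, 0.0]
ft_force: [-0.2, -0.1, -2.3]
gripper_width: 34.4
time_s: 12.65
eef_pos: [537.5, -25.4, 204.0]
ee_rot: [-0.001, 1.0, 0.027, -0.001]
ft_force: [-0.4, -0.2, -1.5]
gripper_width: 34.7
time_s: 13.05
eef_pos: [554.7, 37.9, 204.0]
ee_rot: [-0.0, 1.0, 0.024, -0.001]
ft_force: [-1.1, -0.6, -2.4]
gripper_width: 34.2
[554.71963021  36.91685683 204.24102845] 34.64488453332017
```

View pics/w4.png

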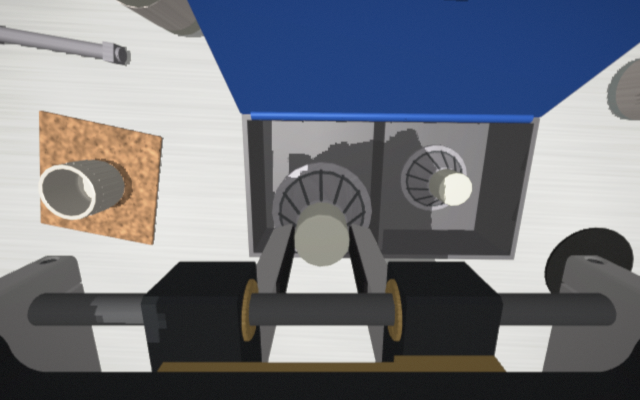

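Wrist view: filter held upright, ramekin upright on the mat at (70,193), bin corners at (250,257), (513,259), (539,118) and (242,115).

```bash
python3 - <<'E'
from h import *
d=np.load('w4.npz'); c=(d['K'],d['p'],d['M'])
P=np.array([ray(c,*p,85)[:2] for p in [(250,257),(513,259),(539,118),(242,115)]]); print(P.round(1),P.mean(0))
print(ray(c,70,193,60)[:2],'divider',[ray(c,*p,78)[:2].round(1) for p in[(383,122),(377,229)]], 'mat',[ray(c,*p,5)[:2].round(1) for p in[(40,111),(161,137),(153,244),(40,222)]])
# lid free edge: blue extents in scene view
im=cv2.imread('pics/top3.png');h=cv2.cvtColor(im,cv2.COLOR_BGR2HSV);m=((h[...,0]>100)&(h[...,0]<130)&(h[...,1]>150)).astype(np.uint8)
cs,_=cv2.findContours(m,0,2);k=max(cs,key=cv2.contourArea);bx=cv2.boxPoints(cv2.minAreaRect(k));print(bx)
ct=cal('top');pts=k[:,0]
u=np.array([330,pts[abs(pts[:,0]-350)<8][:,1].min()])
hx=np.array([559,-30])+75*np.array([.999,.044])
for th in np.arange(1.7,2.2,.05):
    e=[hx[0]+152*np.cos(np.pi-th)*1.0,hx[1],85+152*np.sin(th)]; print(round(th,2),proj(ct,e).round(1),end=' ')
print(u)
E
```

```text
[[ 479.1  111.8]
 [ 490.4 -175.9]
 [ 639.3 -170.4]
 [ 628.6  117.7]] [559.34082575 -29.1836825 ]
[535.52611225 318.3765946 ] divider [array([628.5, -20.9]), array([515.5, -25.4])] mat [array([622.7, 385.5]), array([598.3, 240.1]), array([453.4, 263.4]), array([478.1, 412.3])]
[[290.73138 162.44849]
 [369.93304 158.61615]
 [371.4085  189.10928]
 [292.20685 192.94162]]
1.7 [331.4 175.4] 1.75 [331.4 173.4] 1.8 [331.4 171.5] 1.85 [331.3 169.6] 1.9 [331.3 167.7] 1.95 [331.3 166. ] 2.0 [331.3 164.3] 2.05 [331.3 162.6] 2.1 [331.2 161.1] 2.15 [331.2 159.6] 2.2 [331.2 158.3] [330 160]
```

```bash
python3 -m handwheel '0 0.012 -0.08 0 0 0 25;0 0.012 -0.18 0 0 0 25;0 0.012 -0.28 0 0 0 25;0 0.012 -0.36 0 0 0 25;0 0.012 -0.41 0 0 0 25;0 0.012 -0.43 0 0 0 25;0 0.012 -0.43 0 0 0 25;0 0.012 -0.43 0 0 0 25'
python3 -m handwheel '0 0 -0.005 0 0 0 25;0 0 -0.01 0 0 0 25;0 0 -0.015 0 0 0 25;0 0 -0.02 0 0 0 25;0 0 -0.02 0 0 0 25;0 0 -0.02 0 0 0 25'
```

```text
time_s: 13.95
eef_pos: [555.9, 41.1, 77.5]
ee_rot: [-0.0, 1.0, 0.023, 0.001]
ft_force: [0.3, -1.0, -0.5]
gripper_width: 34.3
time_s: 14.55
eef_pos: [555.5, 41.2, 70.9]
ee_rot: [0.0, 1.0, 0.023, 0.0]
ft_force: [-2.4, -0.2, 5.4]
gripper_width: 34.6
```

```bash
python3 -m handwheel '0 0 0 0 0 0 40;0 0 0 0 0 0 50;0 0 0 0 0 0 58;0 0 0 0 0 0 58;0 0 0.1 0 0 0 58;0 0 0.24 0 0 0 58;0 0 0.38 0 0 0 58;0 0 0.5 0 0 0 58'
python3 - <<'E'
from h import *
c=cal('top'); im=imaging.get_image('top')[...,::-1]
print('bottle',ray(c,268,154,190)[:2],'mug rim L/R',ray(c,362,160,90)[:2],ray(c,381,160,90)[:2])
cc=cal('wrist')
w=imaging.get_image('wrist')[...,::-1]; s=imaging.get_image('scene')[...,::-1]
cv2.imwrite('pics/w5.png',w)
# clear view scene crop (taken at t=0) + now
o=cv2.imread('pics/scene0.png')
a=cv2.resize(o[150:310,220:400],(400,356),interpolation=2); b=cv2.resize(w,(400,250))
v=np.zeros((356,800,3),np.uint8); v[:,:400]=a; v[:250,400:]=b; cv2.imwrite('pics/v5.png',v)
E
```

```text
time_s: 15.35
eef_pos: [555.4, 41.3, 222.8]
ee_rot: [-0.0, 1.0, 0.023, 0.0]
ft_force: [0.1, 0.3, 0.6]
gripper_width: 58.1
bottle [744.49932586 202.84768011] mug rim L/R [ 749.43143831 -147.03821049] [ 749.42528643 -219.98364151]
```

View pics/v5.png

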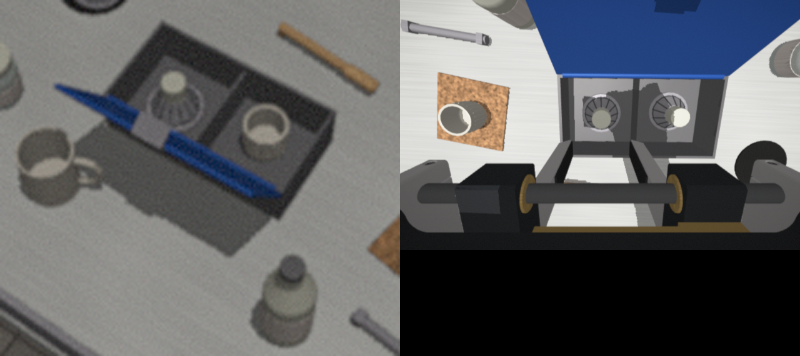

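Both filters stand upright in their compartments and the ramekin is on the mat. The lid is open with its clip at mid-edge. I'll go up and over the lid, then down behind it, off the clip (y≈25).

```bash
python3 -m handwheel '0 0 0.15 0 0 0 0;0 -0.05 0.25 0 0 0 0;0.1 -0.05 0.25 0 0 0 0;0.25 -0.05 0.25 0 0 0 0;0.4 -0.05 0.25 0 0 0 0;0.55 -0.05 0.25 0 0 0 0;0.68 -0.05 0.25 0 0 0 0;0.68 -0.05 0.25 0 0 0 0'
python3 -m handwheel '0 0 0 0 0 0 0;0 0 0 0 0 0 0'
python3 - <<'E'
from h import *
c=cal('wrist')
s=imaging.get_image('scene')[...,::-1];w=imaging.get_image('wrist')[...,::-1]
v=np.zeros((400,800,3),np.uint8); v[:,:400]=cv2.resize(s[100:300,200:400],(400,400),interpolation=2); v[:250,400:]=cv2.resize(w,(400,250)); cv2.imwrite('pics/v6.png',v)
E
```

```text
time_s: 16.3
eef_pos: [761.7, 26.1, 290.2]
ee_rot: [-0.0, 1.0, 0.023, -0.003]
ft_force: [-1.3, 0.5, -1.7]
gripper_width: 0.5
time_s: 16.5
eef_pos: [758.6, 26.4, 295.2]
ee_rot: [0.0, 1.0, 0.023, -0.0]
ft_force: [-0.2, 0.9, 0.3]
gripper_width: 0.6
```

View pics/v6.png

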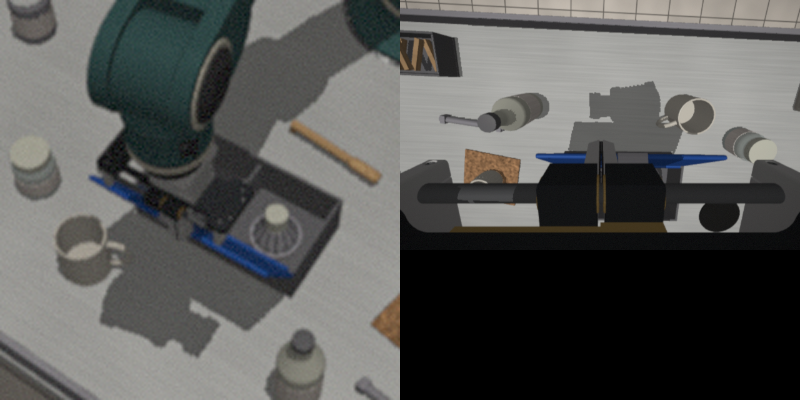

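Wrist panel: the lid's far edge lies at about row 155 (×1.6), with the clip just right of the closed fingers. Next, the edge position.

```bash
python3 - <<'E'
from h import *
c=cal('wrist')
w=imaging.get_image('wrist')[...,::-1];h=cv2.cvtColor(w,cv2.COLOR_BGR2HSV);m=(h[...,0]>100)&(h[...,0]<130)&(h[...,1]>150)
for u in (230,260,290,300,420,460,500):
    r=np.where(m[:,u])[0]
    if len(r): print(u,r.min(),r.max(),ray(c,u,r.min(),218).round(0)[:2],ray(c,u,r.max(),218).round(0)[:2])
for u in (320,350,380,415):print(u,ray(c,u,240,218).round(0)[:2])
e=sense()['eef_pos'];print(proj(c,e+[0,0,-22]))
E
```

```text
230 246 255 [714. 109.] [705. 109.]
260 246 261 [715.  81.] [700.  81.]
290 246 261 [716.  53.] [701.  53.]
420 247 267 [721. -69.] [700. -71.]
460 248 263 [ 722. -106.] [ 706. -109.]
500 249 257 [ 722. -144.] [ 714. -146.]
320 [724.  25.]
350 [725.  -3.]
380 [726. -31.]
415 [728. -63.]
[320.41145769 223.76248809]
```

```bash
python3 -m handwheel '0 0.06 -0.05 0 0 0 0;0 0.06 -0.15 0 0 0 0;0 0.06 -0.25 0 0 0 0;0 0.06 -0.335 0 0 0 0;0 0.06 -0.335 0 0 0 0;-0.05 0.06 -0.335 0 0 0 0;-0.1 0.06 -0.335 0 0 0 0;-0.15 0.06 -0.335 0 0 0 0'
python3 -m handwheel '-0.04 0 0 0 0 0 0;-0.08 0 0 0 0 0 0;-0.12 0 0 0 0 0 0;-0.16 0 0 0 0 0 0'
```

```text
time_s: 17.45
eef_pos: [714.7, 45.1, 197.1]
ee_rot: [-0.0, 1.0, 0.023, 0.002]
ft_force: [5.6, 0.7, 3.5]
gripper_width: 0.4
time_s: 17.85
eef_pos: [666.7, 45.0, 197.1]
ee_rot: [-0.0, 1.0, 0.023, 0.002]
ft_force: [2.8, 0.6, 1.7]
gripper_width: 0.7
```

```bash
python3 -m handwheel '-0.07 0 0 0 0 0 0;-0.14 0 0 0 0 0 0;-0.2 0 0 0 0 0 0;-0.26 0 0 0 0 0 0;-0.31 0 -0.02 0 0 0 0;-0.36 0 -0.04 0 0 0 0;-0.4 0 -0.06 0 0 0 0;-0.44 0 -0.08 0 0 0 0'
python3 -m handwheel '-0.02 0 -0.02 0 0 0 0;-0.04 0 -0.05 0 0 0 0;-0.06 0 -0.08 0 0 0 0;-0.07 0 -0.11 0 0 0 0;-0.08 0 -0.14 0 0 0 0;-0.08 0 -0.15 0 0 0 0;-0.08 0 -0.16 0 0 0 0;-0.08 0 -0.16 0 0 0 0'
```

```text
time_s: 18.65
eef_pos: [534.5, 44.9, 172.5]
ee_rot: [0.0, 1.0, 0.023, 0.001]
ft_force: [1.2, 0.3, 0.1]
gripper_width: 0.9
time_s: 19.45
eef_pos: [510.5, 44.3, 122.8]
ee_rot: [-0.0, 1.0, 0.023, -0.0]
ft_force: [0.9, 1.1, 0.1]
gripper_width: 0.2
```

```bash
python3 -m handwheel '0 0 -0.007 0 0 0 0;0 0 -0.013 0 0 0 0;0 0 -0.02 0 0 0 0;0 0 -0.02 0 0 0 0'
python3 - <<'E'
from h import *
s=imaging.get_image('scene')[...,::-1];w=imaging.get_image('wrist')[...,::-1];v=np.zeros((400,800,3),np.uint8); v[:,:400]=cv2.resize(s[100:300,200:400],(400,400),interpolation=2); v[:250,400:]=cv2.resize(w,(400,250)); cv2.imwrite('pics/v7.png',v)
E
```

```text
time_s: 19.85
eef_pos: [510.3, 44.2, 116.9]
ee_rot: [-0.0, 1.0, 0.023, -0.0]
ft_force: [-0.1, -0.4, 0.2]
gripper_width: 0.4
```

View pics/v7.png

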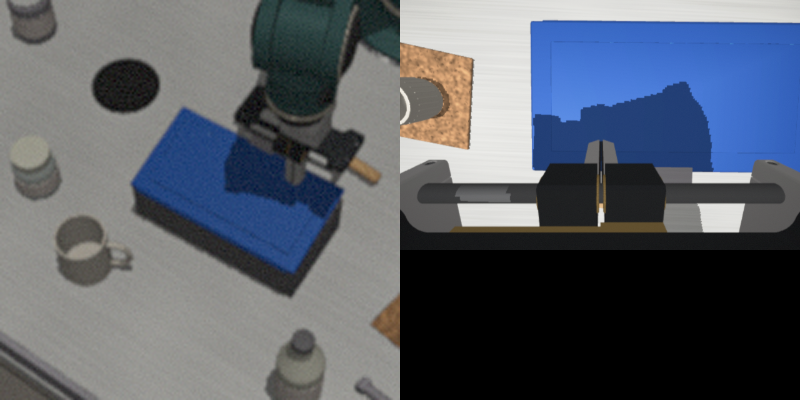

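The lid looks nearly or fully flat. Press down to confirm it is seated.

```bash
python3 -m handwheel '0 0 -0.005 0 0 0 0;0 0 -0.01 0 0 0 0;0 0 -0.01 0 0 0 0'
python3 -m handwheel '0 0 -0.005 0 0 0 0;0 0 -0.01 0 0 0 0;0 0 -0.01 0 0 0 0'
```

```text
time_s: 20.25
eef_pos: [510.3, 44.2, 113.9]
ee_rot: [-0.0, 1.0, 0.023, -0.0]
ft_force: [0.3, 0.3, 0.1]
gripper_width: 0.2
time_s: 20.55
eef_pos: [510.3, 44.2, 110.9]
ee_rot: [-0.0, 1.0, 0.023, -0.0]
ft_force: [-0.2, 0.7, 0.8]
gripper_width: 0.4
```

```bash
python3 -m handwheel '0 0 -0.004 0 0 0 0;0 0 -0.007 0 0 0 0;0 0 -0.007 0 0 0 0'
python3 -m handwheel '0 0 -0.004 0 0 0 0;0 0 -0.007 0 0 0 0;0 0 -0.007 0 0 0 0'
```

```text
time_s: 20.85
eef_pos: [510.3, 44.2, 108.9]
ee_rot: [-0.0, 1.0, 0.023, -0.0]
ft_force: [-0.2, -0.7, -0.8]
gripper_width: 0.6
time_s: 21.15
eef_pos: [510.3, 44.2, 106.8]
ee_rot: [-0.0, 1.0, 0.023, -0.0]
ft_force: [-0.3, 0.0, 0.7]
gripper_width: 0.5
```

```bash
python3 -m handwheel '0 0 -0.004 0 0 0 0;0 0 -0.007 0 0 0 0;0 0 -0.007 0 0 0 0'
python3 - <<'E'
from h import *
c=cal('wrist');w=imaging.get_image('wrist')[...,::-1];cv2.imwrite('pics/w8.png',w);e=sense()['eef_pos'];print(e,proj(c,e+[0,0,-22]),proj(c,e+[0,0,-10]))
d=cv2.resize(w[60:300,130:640],(800,376),interpolation=2);cv2.imwrite('pics/v8.png',d)
E
```

```text
time_s: 21.45
eef_pos: [510.3, 44.2, 104.7]
ee_rot: [-0.0, 1.0, 0.023, -0.0]
ft_force: [0.3, 0.7, 0.9]
gripper_width: 0.5
[510.36218688  44.24384771 104.75946682] [320.28890536 223.74496395] [320.21598246 229.50390436]
```

View pics/v8.png

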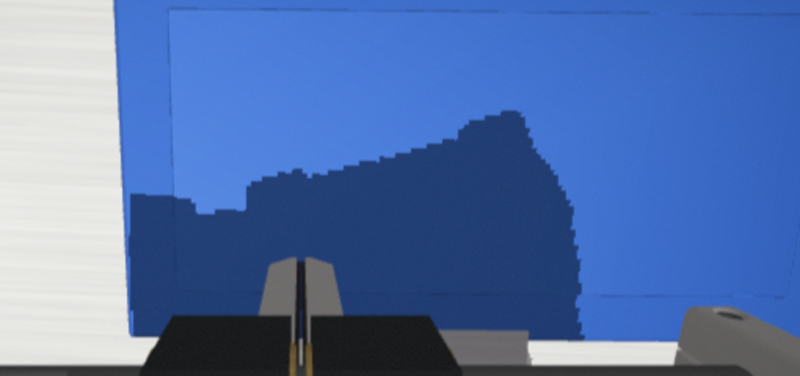

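```bash
python3 - <<'E'
from h import *
c=cal('wrist')
for z in (70,75,80,85,90,96): print(z,ray(c,213.5,274,z)[:2].round(1),ray(c,205,60+45*.6375,z)[:2].round(1))
K,p,M=c; print(p, M[:,2])
E
python3 -m handwheel '0 0 -0.004 0 0 0 0;0 0 -0.007 0 0 0 0;0 0 -0.007 0 0 0 0'
```

```text
70 [459.8 127.4] [599.6 127.2]
75 [462.6 125.5] [599.1 125.3]
80 [465.4 123.6] [598.7 123.4]
85 [468.2 121.8] [598.2 121.6]
90 [471.  119.9] [597.8 119.7]
96 [474.3 117.7] [597.2 117.5]
[580.0558971   46.52974044 285.80743335] [0.24510034 0.01062454 0.9694395 ]
time_s: 21.8
eef_pos: [510.3, 44.2, 102.6]
ee_rot: [-0.0, 1.0, 0.023, -0.0]
ft_force: [-1.1, -0.9, -0.5]
gripper_width: 0.2
```

The fingertip reading sits below the nominal lid top with no contact force, so I'll back off and triangulate the lid's corners from the two fixed cameras.

```bash
python3 -m handwheel '0 0 0.1 0 0 0 0;0 0 0.25 0 0 0 0;0 0 0.4 0 0 0 0;-0.13 0 0.5 0 0 0 0;-0.26 0 0.5 0 0 0 0;-0.36 0 0.5 0 0 0 0;-0.36 0 0.5 0 0 0 0'
cat > lid.py <<'E'
from h import *
def corners(n,tag):
    im=imaging.get_image(n)[...,::-1]; cv2.imwrite(f'pics/{n}_{tag}.png',im)
    h=cv2.cvtColor(im,cv2.COLOR_BGR2HSV);m=((h[...,0]>100)&(h[...,0]<130)&(h[...,1]>120)).astype(np.uint8)
    m[:130 if n=='scene' else 150]=0; m[300:]=0
    m=cv2.morphologyEx(m,3,np.ones((5,5)))
    cs,_=cv2.findContours(m,0,1);k=cv2.convexHull(max(cs,key=cv2.contourArea))
    q=cv2.approxPolyDP(k,6,True)[:,0]; print(n,cv2.contourArea(k),q.tolist()); return q
import sys
c={n:cal(n) for n in('top','scene')}
q={n:corners(n,sys.argv[1]) for n in c}
def r(c,u,v):
    K,p,M=c; d=M@((np.linalg.inv(K)@[u,v,1])*[1,-1,-1]); return p,d/np.linalg.norm(d)
for a in q['top']:
    for b in q['scene']:
        p1,d1=r(c['top'],*a);p2,d2=r(c['scene'],*b)
        t=np.linalg.lstsq(np.c_[d1,-d2],p2-p1,rcond=None)[0]; x,y=p1+t[0]*d1,p2+t[1]*d2
        if np.linalg.norm(x-y)<15: print(a,b,((x+y)/2).round(1),np.linalg.norm(x-y).round(1))
E
python3 lid.py a
```

```text
time_s: 22.5
eef_pos: [399.9, 44.1, 253.2]
ee_rot: [0.001, 1.0, 0.023, 0.0]
ft_force: [1.4, -0.7, -0.2]
gripper_width: 0.2
top 2842.5 [[368, 188], [370, 227], [293, 221], [293, 191]]
scene 4374.0 [[292, 157], [370, 196], [347, 236], [268, 195]]
[368 188] [268 195] [ 641.7 -167.    71. ] 7.1
[370 227] [292 157] [ 491.2 -175.4   91.9] 5.0
[293 221] [370 196] [504.7 115.2 137.2] 6.3
[293 191] [347 236] [628.6 118.6  82.6] 3.1
```

```bash
python3 - <<'E'
from h import *
for n in('scene','top'):
    c=cal(n)
    for zn in (85,93,100,108):
        print(n,zn,'nr',proj(c,[487,-177,zn]).round(1),'nl',proj(c,[475.5,115,zn]).round(1),'fl',proj(c,[628,119,90]).round(1),'fr',proj(c,[640,-172,90]).round(1))
im=cv2.imread('pics/scene_a.png'); v=cv2.resize(im[140:250,250:390],(784,600),interpolation=2)[:600]
cv2.imwrite('pics/v9.png',v)
E
```

```text
scene 85 nr [293.2 157.3] nl [372.6 198. ] fl [346.8 234.7] fr [265.3 190.4]
scene 93 nr [293.1 155.8] nl [372.8 196.7] fl [346.8 234.7] fr [265.3 190.4]
scene 100 nr [293.  154.5] nl [373.  195.4] fl [346.8 234.7] fr [265.3 190.4]
scene 108 nr [292.8 153. ] nl [373.2 194.1] fl [346.8 234.7] fr [265.3 190.4]
top 85 nr [370.9 228. ] nl [293.1 231. ] fl [292.4 190.9] fr [369.  187.9]
top 93 nr [371.1 227.8] nl [292.9 230.8] fl [292.4 190.9] fr [369.  187.9]
top 100 nr [371.3 227.5] nl [292.8 230.5] fl [292.4 190.9] fr [369.  187.9]
top 108 nr [371.5 227.2] nl [292.7 230.3] fl [292.4 190.9] fr [369.  187.9]
```

View pics/v9.png

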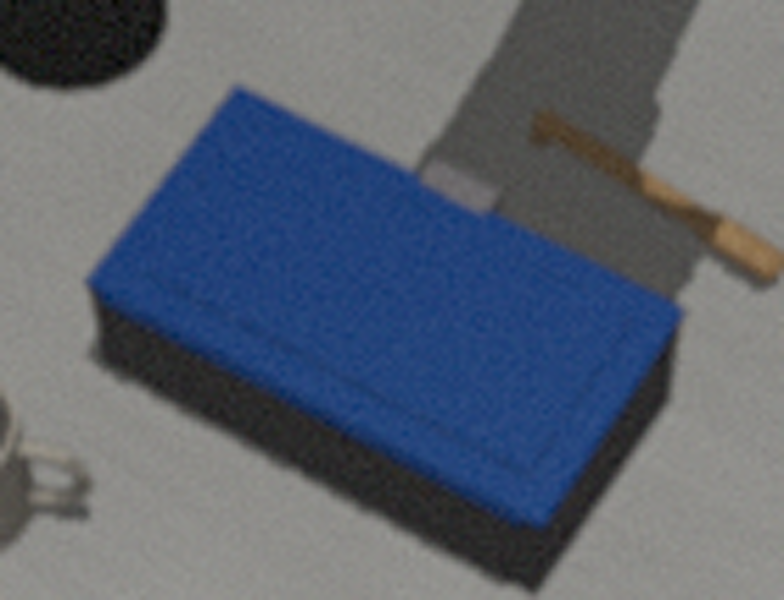

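The lid looks flat on the bin with no side gap. Its corners match the shut projection. I'll do a press check down to real contact force to be sure it is fully seated.

```bash
python3 -m handwheel '0.13 0 0 0 0 0 0;0.26 0 -0.05 0 0 0 0;0.33 0 -0.15 0 0 0 0;0.33 0 -0.28 0 0 0 0;0.33 0 -0.4 0 0 0 0;0.33 0 -0.46 0 0 0 0;0.33 0 -0.49 0 0 0 0;0.33 0 -0.5 0 0 0 0'
python3 -m handwheel '0 0 -0.003 0 0 0 0;0 0 -0.006 0 0 0 0;0 0 -0.01 0 0 0 0;0 0 -0.01 0 0 0 0'
```

```text
time_s: 23.4
eef_pos: [501.6, 44.4, 101.9]
ee_rot: [-0.0, 1.0, 0.023, -0.001]
ft_force: [0.6, 0.5, 0.7]
gripper_width: 0.5
time_s: 23.8
eef_pos: [501.7, 44.2, 100.2]
ee_rot: [-0.0, 1.0, 0.023, 0.0]
ft_force: [0.3, -0.5, 0.6]
gripper_width: 0.4
```

```bash
python3 -m handwheel '0 0 -0.005 0 0 0 0;0 0 -0.01 0 0 0 0;0 0 -0.01 0 0 0 0'
python3 -m handwheel '0 0 -0.005 0 0 0 0;0 0 -0.01 0 0 0 0;0 0 -0.01 0 0 0 0'
python3 - <<'E'
from h import *
c=cal('wrist');w=imaging.get_image('wrist')[...,::-1];h=cv2.cvtColor(w,cv2.COLOR_BGR2HSV);m=(h[...,0]>95)&(h[...,0]<130)&(h[...,1]>120)
print(sense()['eef_pos'],proj(c,sense()['eef_pos']+[0,0,-22]))
for u in(300,310,318,322,330,340): print(u,np.where(m[:,u])[0].max() if m[:,u].any() else None)
for v in (120,200,260): print(v,np.where(m[v])[0].min())
E
```

```text
time_s: 24.1
eef_pos: [501.3, 44.2, 96.6]
ee_rot: [-0.0, 1.0, 0.023, -0.0]
ft_force: [0.4, -0.8, 0.3]
gripper_width: 0.2
time_s: 24.4
eef_pos: [501.3, 44.2, 93.5]
ee_rot: [-0.0, 1.0, 0.023, -0.0]
ft_force: [-0.4, 0.1, 0.5]
gripper_width: 0.8
[501.320949    44.24977795  93.59499745] [320.26947438 223.74695887]
300 232
310 225
318 224
322 262
330 224
340 227
120 202
200 208
260 213
```

```bash
python3 - <<'E'
from h import *
cv2.imwrite('pics/w10.png',imaging.get_image('wrist')[...,::-1])
for f in('w8','w10'):
    w=cv2.imread(f'pics/{f}.png');h=cv2.cvtColor(w,cv2.COLOR_BGR2HSV);m=(h[...,0]>95)&(h[...,0]<130)&(h[...,1]>120)
    print(f,[np.where(m[v])[0].min() for v in(100,120,160,200,240,260)],np.where(m[:,235])[0][[0,-1]],np.where(m[:,250])[0][[0,-1]])
s=sense();print({k:np.round(s[k],3) for k in('joint_positions','effort','ft_force','ft_torque','eef_pos')})
# fingertip in scene view: diff vs clear frame
a=cv2.imread('pics/scene_a.png');b=imaging.get_image('scene')[...,::-1];cv2.imwrite('pics/scene10.png',b)
c=cal('scene');print(proj(c,[501.3,44.2,71.6]),proj(c,[501.3,44.2,95]))
h=cv2.cvtColor(b,cv2.COLOR_BGR2HSV);m=(h[...,0]>95)&(h[...,0]<130)&(h[...,1]>120)
for v in range(170,196,2): print(v,''.join('#' if x else '.' for x in m[v,325:375]))
E
```

```text
w8 [np.int64(205), np.int64(206), np.int64(207), np.int64(209), np.int64(211), np.int64(212)] [ 27 269] [ 27 261]
w10 [np.int64(200), np.int64(202), np.int64(205), np.int64(208), np.int64(212), np.int64(213)] [  2 262] [  3 261]
{'joint_positions': array([ 0.193,  0.374, -0.406,  1.999,  0.201,  0.808, -1.852]), 'effort': array([-1.4000e-02, -6.8749e+01, -5.5190e+00, -3.3693e+01,  2.8000e-02,
       -9.4000e-02, -8.0000e-03]), 'ft_force': array([0.073, 0.317, 1.08 ]), 'ft_torque': array([ 0.014, -0.017, -0.029]), 'eef_pos': array([501.31 ,  44.224,  93.628])}
[348.4125925  195.24010035] [348.71254404 191.22728763]
170 ..................................................
172 ..................................................
174 ..................................................
176 ##................................................
178 ######............................................
180 #########.........................................
182 ################..................................
184 ###################...............................
186 ###################...............................
188 ##################................................
190 ###################...............................
192 ###################.........#####.................
194 #######################...############............
```

```bash
python3 - <<'E'
from h import *
K,p,M=cal('wrist'); dz=0
off=p-sense()['eef_pos']; print(off)
for f,e in(('w8',[510.36,44.24,104.76]),('w10',[501.31,44.22,93.6])):
    P=np.array(e)+off
    w=cv2.imread(f'pics/{f}.png');h=cv2.cvtColor(w,cv2.COLOR_BGR2HSV);m=(h[...,0]>95)&(h[...,0]<130)&(h[...,1]>120)
    n=np.array([-.042,1,0]); A=np.array([475.5,114.5,0])
    for v in(30,60,100,160,200,240,260):
        u=np.where(m[v])[0].min()-.5; d=M@((np.linalg.inv(K)@[u,v,1])*[1,-1,-1]); X=P+d*(n@(A-P))/(n@d); print(f,v,u,X.round(1))
E
```

```text
[ 69.68841661   2.28862747 181.05708926]
w8 30 201.5 [631.2 121.   87.6]
w8 60 202.5 [614.1 120.3  90.2]
w8 100 204.5 [590.9 119.3  92.7]
w8 160 206.5 [554.6 117.8  98.2]
w8 200 208.5 [529.3 116.8 100.9]
w8 240 210.5 [503.1 115.7 103.7]
w8 260 211.5 [489.6 115.1 105.2]
w10 30 193.5 [618.5 120.5  89.7]
w10 60 196.5 [603.1 119.9  89.3]
w10 100 199.5 [581.2 118.9  90.3]
w10 160 204.5 [546.1 117.5  91.2]
w10 200 207.5 [521.  116.4  92.3]
w10 240 211.5 [493.8 115.3  91.8]
w10 260 212.5 [480.2 114.7  93.3]
```

The lid's left edge in successive wrist views indicates the lid is still moving down with the finger. I'll view the whole lid from above, where left-right width gives its height at both ends.

```bash
python3 -m handwheel '0 0 0.1 0 0 0 0;0 0 0.25 0 0 0 0;0.04 -0.1 0.4 0 0 0 0;0.08 -0.2 0.45 0 0 0 0;0.08 -0.25 0.45 0 0 0 0;0.08 -0.25 0.45 0 0 0 0;0.08 -0.25 0.45 0 0 0 0'
cat > wl.py <<'E'
from h import *
K,p,M=cal('wrist'); w=imaging.get_image('wrist')[...,::-1]; cv2.imwrite('pics/wl.png',w); print(p,sense()['eef_pos'],sense()['ft_force'])
h=cv2.cvtColor(w,cv2.COLOR_BGR2HSV);m=(h[...,0]>95)&(h[...,0]<130)&(h[...,1]>100)
for v in range(40,270,10):
    x=np.where(m[v])[0]
    if len(x)<150: continue
    W=x.max()-x.min()+1; k=K[0,0]*294/W*1.0009  # depth along optical axis
    d=(np.linalg.inv(K)@[320,v,1]); X=p+M@(d*k*[1,-1,-1]); print(v,x.min(),x.max(),X.round(1))
E
python3 wl.py
```

```text
time_s: 25.25
eef_pos: [525.1, -30.2, 228.5]
ee_rot: [-0.0, 1.0, 0.023, -0.0]
ft_force: [0.3, 0.0, -0.4]
gripper_width: 0.4
[594.85270433 -27.99501154 409.45411618] [525.04252674 -29.76644885 228.37075999] [ 0.54032096 -0.34751398 -0.68497578]
80 178 445 [641.  -24.1  60.4]
90 177 466 [627.7 -24.8  89.3]
100 178 465 [618.  -25.3  89.6]
110 179 463 [608.3 -25.7  88.8]
120 180 462 [598.3 -26.1  89.1]
130 181 461 [588.2 -26.6  89.4]
140 182 460 [577.9 -27.   89.7]
150 183 459 [567.5 -27.5  90. ]
160 184 458 [557.  -28.   90.3]
170 185 456 [546.1 -28.5  89.4]
180 186 455 [535.2 -28.9  89.7]
190 187 454 [524.1 -29.4  90. ]
200 188 453 [512.8 -29.9  90.4]
210 189 452 [501.4 -30.5  90.7]
220 190 451 [489.8 -31.   91. ]
```

Lid surface height reads 89–91 mm from hinge to free edge, so it is flat to about 0.01 rad. One more press at a different spot to check it is solid.

```bash
python3 -m handwheel '0 -0.1 0 0 0 0 0;-0.06 -0.16 -0.1 0 0 0 0;-0.06 -0.16 -0.2 0 0 0 0;-0.06 -0.16 -0.3 0 0 0 0;-0.06 -0.16 -0.36 0 0 0 0;-0.06 -0.16 -0.37 0 0 0 0;-0.06 -0.16 -0.37 0 0 0 0'
python3 -m handwheel '0 0 -0.005 0 0 0 0;0 0 -0.01 0 0 0 0;0 0 -0.015 0 0 0 0;0 0 -0.015 0 0 0 0'
```

```text
time_s: 26.0
eef_pos: [507.3, -77.9, 117.7]
ee_rot: [-0.0, 1.0, 0.024, -0.0]
ft_force: [0.4, 0.3, -0.5]
gripper_width: 0.8
time_s: 26.4
eef_pos: [507.4, -78.8, 113.4]
ee_rot: [0.0, 1.0, 0.023, 0.0]
ft_force: [-0.5, -0.1, -0.3]
gripper_width: 0.5
```

```bash
for i in 1 2 ; do :; done; python3 -m handwheel '0 0 -0.007 0 0 0 0;0 0 -0.014 0 0 0 0;0 0 -0.02 0 0 0 0;0 0 -0.02 0 0 0 0'
python3 -m handwheel '0 0 -0.007 0 0 0 0;0 0 -0.014 0 0 0 0;0 0 -0.02 0 0 0 0;0 0 -0.02 0 0 0 0'
python3 -m handwheel '0 0 -0.007 0 0 0 0;0 0 -0.01 0 0 0 0;0 0 -0.01 0 0 0 0'
```

```text
time_s: 26.8
eef_pos: [507.2, -78.7, 106.9]
ee_rot: [-0.0, 1.0, 0.023, -0.0]
ft_force: [0.3, 0.1, 0.0]
gripper_width: 0.5
time_s: 27.2
eef_pos: [507.2, -78.7, 100.9]
ee_rot: [-0.0, 1.0, 0.023, -0.0]
ft_force: [-0.0, 0.4, -0.4]
gripper_width: 0.6
time_s: 27.5
eef_pos: [507.3, -78.8, 98.1]
ee_rot: [-0.0, 1.0, 0.023, -0.0]
ft_force: [-1.1, -0.6, 0.6]
gripper_width: 0.6
```

```bash
python3 -m handwheel '0 0 -0.005 0 0 0 0;0 0 -0.01 0 0 0 0;0 0 -0.01 0 0 0 0'
python3 -m handwheel '0 0 -0.005 0 0 0 0;0 0 -0.008 0 0 0 0;0 0 -0.008 0 0 0 0'
python3 -m handwheel '0 0 -0.005 0 0 0 0;0 0 -0.008 0 0 0 0;0 0 -0.008 0 0 0 0'
```

```text
time_s: 27.8
eef_pos: [507.3, -78.8, 95.0]
ee_rot: [-0.0, 1.0, 0.023, -0.0]
ft_force: [-0.1, -0.8, 0.1]
gripper_width: 0.6
time_s: 28.1
eef_pos: [507.3, -78.8, 92.7]
ee_rot: [-0.0, 1.0, 0.023, -0.0]
ft_force: [0.1, -0.4, -0.4]
gripper_width: 0.3
time_s: 28.4
eef_pos: [507.5, -78.9, 91.2]
ee_rot: [0.0, 1.0, 0.023, 0.0]
ft_force: [-5.9, -0.1, 18.5]
gripper_width: 0.5
```

Solid contact: 18.5 N over about 1 mm, so the lid is seated. Retreat and do the final checks.

```bash
python3 -m handwheel '0 0 0.1 0 0 0 0;0 0 0.25 0 0 0 0;0.03 0.08 0.4 0 0 0 0;0.06 0.16 0.46 0 0 0 0;0.06 0.16 0.46 0 0 0 0;0.06 0.16 0.46 0 0 0 0'
python3 wl.py | awk 'NR==1||/^(100|130|160|190|220) /'
python3 -m handwheel '-0.15 -0.1 0 0 0 0 0;-0.3 -0.25 0 0 0 0 0;-0.42 -0.4 0 0 0 0 0;-0.42 -0.55 0 0 0 0 0;-0.42 -0.7 0 0 0 0 0;-0.42 -0.85 0 0 0 0 0;-0.42 -0.95 0 0 0 0 0;-0.42 -0.95 0 0 0 0 0'
python3 lid.py z
python3 - <<'E'
import cv2,numpy as np
for n,r in (('top',330),('scene',130)):
    a=cv2.imread(f'pics/{n}0.png');b=cv2.imread(f'pics/{n}_z.png')
    d=(cv2.GaussianBlur(cv2.absdiff(a,b),(5,5),0).max(2)>28).astype(np.uint8)
    k,_,st,ce=cv2.connectedComponentsWithStats(d)
    print(n,[(x[:5].tolist()) for x in st[1:] if x[4]>30])
im=cv2.imread('pics/top_z.png');c=None
from h import *
c=cal('top');h=im.max(2)
m=((im[...,0]>100)).astype(np.uint8); q=np.zeros_like(m); q[195:242,222:262]=m[195:242,222:262]
cs,_=cv2.findContours(q,0,1)
for k in cs:
    if cv2.contourArea(k)>60: print('ram',cv2.minEnclosingCircle(np.array([ray(c,*p,60)[:2] for p in k[:,0]],np.float32)))
E
```

```text
time_s: 29.0
eef_pos: [525.3, -30.6, 228.2]
ee_rot: [0.0, 1.0, 0.024, 0.0]
ft_force: [-0.3, -0.1, 0.1]
gripper_width: 0.6
[594.97180689 -28.24059988 409.34711371] [524.87865479 -31.31502035 227.64236433] [-0.32509532 -0.14944673 -0.63830515]
100 178 464 [618.5 -25.6  88.4]
130 181 460 [588.5 -27.   88.1]
160 184 457 [557.2 -28.4  89. ]
190 187 453 [524.2 -29.9  88.7]
220 190 449 [489.4 -31.5  88.4]
time_s: 29.85
eef_pos: [397.0, -320.6, 226.9]
ee_rot: [-0.0, 1.0, 0.02, -0.001]
ft_force: [-0.1, 1.5, -0.3]
gripper_width: 0.2
top 3092.0 [[368, 188], [370, 227], [294, 229], [293, 191]]
scene 4180.0 [[292, 159], [370, 199], [347, 236], [267, 193]]
[368 188] [267 193] [ 640.8 -167.9   80. ] 3.0
[370 227] [292 159] [ 492.3 -175.9   81.9] 4.0
[294 229] [370 199] [483.2 111.   85.9] 1.2
[293 191] [347 236] [628.6 118.6  82.6] 3.1
top [[289, 157, 85, 78, 5680], [231, 208, 21, 18, 299], [351, 211, 224, 189, 19688], [311, 337, 15, 18, 121], [326, 340, 16, 8, 41], [317, 345, 61, 55, 1023], [293, 347, 15, 22, 166], [308, 349, 28, 27, 245], [308, 377, 9, 17, 42], [305, 393, 11, 7, 54]]
scene [[219, 0, 17, 25, 191], [220, 0, 154, 154, 7914], [389, 0, 13, 20, 174], [430, 0, 28, 86, 885], [412, 11, 27, 25, 151], [391, 24, 14, 34, 227], [400, 42, 29, 31, 220], [370, 78, 13, 6, 40], [244, 158, 128, 81, 4739], [253, 206, 89, 59, 2012], [407, 242, 26, 26, 465]]
ram ((496.2466735839844, 311.93157958984375), 92.83710479736328)
ram ((535.64404296875, 321.84930419921875), 33.95940017700195)
ram ((574.1332397460938, 317.3743896484375), 87.26551818847656)
```

```bash
python3 -c "
from cell import arm,sense
print(sense()['time_s'],sense()['gripper_width'],arm.finish_job())"
```

```text
the job is handed in; nothing more can be done
29.95 0.6368329215272771 None
```

I finished the job and handed it in at 29.95 s on the robot's clock. I lifted the ramekin out of bay A and set it down on the cork mat. I then stood the loose filter, rim down, in bay A and swung the lid shut.

**Last checks:**
- **Ramekin:** it stands upright at about (536, 322), a few millimetres from the mat's centre at (538, 325).
- **Filters:** the wrist view before closing the lid showed one upright filter in each bay.
- **Lid:** it reads flat to within about 0.01 rad across its depth. It held an 18.5 N press at the free edge with almost no give.
- **Other things on the bench:** before-and-after pictures show no sign that any of them moved. The arm hid part of the bench (the jar and tin side) in the last pictures.

**What disagreed:**
- **Lid not shut at first:** it looked shut after the first push, but a wrist view put it still about 0.1 rad open. The fixed cameras put it closer to shut. Pressing further closed it.
- **Fingertip reading:** firm contact with the lid came with the tool about 20 mm lower than the stated fingertip length implies. I did not find out why.

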